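# Seat the opal stage disc of the light base and switch its lamp on

## Robot

A 6-joint arm with a two-finger parallel gripper is mounted at the origin on the work surface. World frame = base frame: x ahead of the robot, y to its left, z up, the work surface at z = 0. Lengths are in m, angles in rad, forces in N, time in s.
With the tool pointing down it reaches from about 0.425 to 0.95 m from the base axis. Payload 3.5 kg.
Tool frame: the origin (TCP) lies on the centre line of the jaws, within the pads' length; the fingertips stand 11 mm ahead of it and the grasp point (between the pads) lies 8 mm behind it; y points along the fingers, x is the direction in which the jaws open and shut, and the axes are right-handed (so a half turn about y gives the same grasp; the last joint's range is limited). The gripper opens to 85 mm and grips with 20 to 120 N. Pads are 22 mm wide; open, the fingers measure 114 mm over their backs; the gripper's body (76 mm by 85 mm) begins 54 mm behind the grasp point. The pads swing forward as they close: fully open they stand 13 mm farther back than shut.
Start: joints at [1.199, 0.286, 1.577, -0, 1.279, -0.15], TCP at [0.148, 0.658, 0.242] pointing down, gripper open.
Joint ranges: [-2.77, 2.77], [-0.9, 2.22], [0.21, 2.48], [-1.53, 4.67], [0.24, 2.81], [-2.84, 2.84]. Speed limits (rad/s): [2.79, 2.79, 3.14, 3.14, 3.14, 3.14].

## Interface

Orientations are given as a unit quaternion [x, y, z, w].
In Python, from plant import get_state, read_camera, sign_off gives the robot as it stands.
- The arm moves only by the shell command python3 -m inch 'ROWS' [FORCE]. ROWS is JSON, a list of rows, each an object of numbers: "ax", "ay", "az": the turn, a rotation vector about the tool's x, y, z in rad; "x", "y", "z": the shift along the tool's x, y, z in mm; "hand": the closure, from -1 (fully open) to 1 (shut). In form: [{"ax": .., "ay": .., "az": .., "x": .., "y": .., "z": .., "hand": ..}, ...]. A call has 1 to 5 rows; each row shifts and turns the commanded pose from where the row before left it, along the tool's axes as they then stand; what a row does not reach is not made up. A row lasts 1/12 s, in which the tool goes at most 41.7 mm and 7.16 degrees, less where a joint would pass 70% of its speed; a pose out of reach is approached as far as the arm can. A call with a gripper value outside its range is refused whole. The fingers move at their own pace and stop on an object; FORCE is the grip in N (left out, the last holds). Time passes only in rows, so rows that do not move let the fingers close. It gives the time, the measured TCP pose, the force and the opening at its end, in the units of the state.
- get_state(): the state, without advancing time (a new reading comes with each control period).
- read_camera(name): name is "side" or "top" or "wrist"; returns a dict with "img" (480x640x3 uint8, red, green, blue), "fov_y" (degrees; the focal length in pixels is half the picture's height over the tangent of half this angle, whatever the lens; pixels are square), "cx", "cy" (the principal point, pixels), "T" (4x4, takes a point from camera to world coordinates); the wrist camera has in their place "T_tool_cam" (4x4, takes a point from camera to tool coordinates, whose origin is the TCP and whose axes are the tool frame's). Camera axes: x right, y down, z forward; pixel columns grow to the right and rows downward; lengths in m; the calibration is good to about 2 mm. A picture is of the moment at which its call begins: read the wrist's pose just before it. There is no depth.
- sign_off(): hands the job in, once; it reports no verdict.
The state is a dict: "time": time; "qpos": joint angles; "dq": joint speeds; "joint_efforts": joint torques, N m; "eef_pos": TCP position; "tcp_rot": TCP orientation; "contact_force": force on the tool from outside, world axes, zero at the start; "wrist_torque": the same for the moment, N m; "opening": opening from 0.0 (shut) to 1.0 (fully open).
Only numpy, scipy, OpenCV 4.12 (cv2) and the standard library are available. Lean on these libraries where they do the work, as an engineer would, in place of code of your own. Each camera call takes 0.05 s, during which the arm holds its last target. There are 200 camera calls.

## Task

Get the microscope's light base ready for looking at watermarks: with your fingertips slide the white opal glass disc across the deck until it drops into the round recess and lies flush, and press the far, green-marked end of the rocker switch down so that the lamp is on. Push the glass lightly, without lifting or squeezing it, and leave the black disc and everything else where they are.

Things in the scene. Friction and masses are not known exactly. Their poses are not given: they have to be found in the camera images.
- base: transmitted-light base of a stereo microscope, a fixed low box: 260 mm along its x, 320 mm along its y, 50 mm high, grey flat top deck, black body. Origin: centre of its underside, on the table; its x points away from the front face with the dimmer knob, so it is to the far side; z up. The deck is 50 mm above the table. The base stands fast and does not slide
- recess (a point): centre of the floor of the round recess in the base's deck, 8 mm below the deck surface. The recess is black with a pale round lamp window; 63 mm wide, 8 mm deep, its lip bevelled 2 mm at 45 degrees (67 mm wide at the deck). Axes as the base's. In the base's frame it lies at x +25, y 0, z +42 mm
- opal: white opal glass stage disc, 60 mm diameter, 8 mm thick, about 55 g, lying loose on the deck left or right of the recess. Origin: centre of its underside; z up. Seated, its underside is on the recess floor and its top flush with the deck. It may first catch by its trailing edge on the bevelled lip and lie tilted, that edge proud; pushing that edge on in the same direction sends it home
- black: the black stage disc, same size (60 mm diameter, 8 mm thick), lying on the deck on the other side of the recess; origin at the centre of its underside. To be left where it is
- lamp (a joint): lamp rocker switch near the front right corner of the base: a black two-faced rocker, a shallow V seen from the side, 44 mm long (along the base's x) and 24 mm wide, pivoting about a line along the base's y through its middle; value in rad: 0 off (front face level, far face raised, its end about 6 mm higher) to 0.30 on (far face pressed down level). It stays where it is left; moving it takes about 2 N at the far end
- lamp_on (a point): centre of the green mark on the rocker's far (base +x) face, 14 mm from the pivot line; pressing here straight down switches the lamp on, the point going down about 4 mm to 56 mm above the table, where the rocker meets its stop. The pivot is in the base's frame at x -100, y -90, z +52 mm; a 3 mm high black frame, 60 by 40 mm, surrounds the rocker
- loupe: stand loupe, black and clear, 35 mm diameter, 35 mm tall, standing on the deck near the front left corner; origin at the centre of its underside. Bystander
- weight: brass paper weight with a brown leather top, 52 mm diameter, 34 mm tall, on the table; origin at the centre of its underside. Bystander
- brush: flat paste brush lying on the table, 194 mm long (123 mm handle side, 71 mm bristle side), 54 mm wide, 18 mm high, bristles towards its +x; origin under its ferrule. Bystander
- folder: ivory-coloured bone folder lying on the table, 140 mm long along its x, 20 mm wide, 5 mm thick; origin 10 mm from its middle, underside. Bystander
- jar: amber jar with white lid, 64 mm diameter, 85 mm tall; origin at the centre of its underside. Bystander
- adhesive: white bottle with blue cap, 52 mm diameter, 130 mm tall; origin at the centre of its underside. Bystander
Things that resemble listed ones, but are neither listed nor needed, are in the scene too. Of the things that look like the opal, the middle-sized one is meant.

How it is judged:
At the end, for the whole second after the job is handed in: The opal disc lies still in the recess, its centre within 4 mm of the recess centre, its underside within 1.5 mm of the recess floor, tilted less than 0.05 rad; the lamp rocker stands at more than 0.24 rad (on); the black disc is within 10 mm of where it was (horizontal distance between opal and recess below 0.004 m and z of opal in the frame of recess below 0.0015 m and angle between opal's own z axis and vertical below 0.05 rad and linear speed of opal below 0.01 m/s and value of joint lamp above 0.24 rad and distance of black from where it was at the start of the episode below 0.01 m); the robot touches nothing.
It fails at once if the opal disc is lifted more than 10 mm off the deck (height (world z) of opal above 0.06 m).
It fails at once if the opal disc is squeezed or pressed with more than 30 N (contact force between opal and the fingers above 30 N).
It fails at once if the black disc is moved more than 10 mm (distance of black from where it was at the start of the episode above 0.01 m).
It fails at once if another loose thing (loupe, weight, brush, bone folder, jar, bottle) is moved more than 15 mm (distance of any of loupe, weight, brush, folder, jar, adhesive from where it was at the start of the episode above 0.015 m).
It also fails if it takes over 54 s, if anything falls off the work surface, if the arm or the gripper's body presses on something with over 40 N, if the wrist force passes 120 N, or if a joint passes its speed limit or range.

## Working session

There is one attempt and no reset: what is moved stays moved. The work goes in short steps, Python scripts to look and compute and a shell command to move; the robot and the scene stay as the last step left them, time stands still between calls to the robot, and variables do not carry over. Pictures are saved under pics/ and viewed, about 8 in all and at most 12, crops included, and the job is handed in when it is done.

```bash
mkdir -p pics; ls; python3 - <<'E'
from plant import get_state, read_camera
import cv2, numpy as np
s=get_state(); print({k:np.round(v,3).tolist() for k,v in s.items()})
for n in ("side","top"):
    c=read_camera(n); cv2.imwrite(f"pics/{n}0.png",c["img"][:,:,::-1]); print(n,c["fov_y"],c["cx"],c["cy"],np.round(c["T"],3).tolist())
c=read_camera("wrist"); print(np.round(c["T_tool_cam"],3).tolist(),c["fov_y"]); cv2.imwrite("pics/w0.png",c["img"][:,:,::-1])
E
```

```text
pics
{'time': 0.0, 'qpos': [1.199, 0.287, 1.578, -0.0, 1.279, -0.15], 'dq': [0.001, -0.001, 0.001, 0.001, 0.001, -0.002], 'joint_efforts': [-0.0, -40.599, -29.262, -0.0, 0.006, -0.0], 'eef_pos': [0.148, 0.658, 0.241], 'tcp_rot': [0.553, 0.441, -0.442, -0.552], 'contact_force': [0.959, -0.084, 0.437], 'wrist_torque': [0.009, 0.043, -0.042], 'opening': 0.999}
side 57.496537123477864 313.42568600215054 239.8082984403859 [[0.736, -0.462, 0.495, 0.05], [-0.677, -0.513, 0.528, -0.515], [0.011, -0.724, -0.69, 0.721], [0.0, 0.0, 0.0, 1.0]]
top 45.481549582841026 325.6687845913527 240.27768295495835 [[0.028, -0.988, 0.152, 0.336], [-1.0, -0.029, -0.002, 0.02], [0.007, -0.152, -0.988, 1.404], [0.0, 0.0, 0.0, 1.0]]
[[1.0, 0.0, -0.0, -0.0], [0.001, -0.328, 0.945, -0.132], [0.0, -0.945, -0.328, 0.085], [0.0, 0.0, 0.0, 1.0]] 66.4364601456136
```

View pics/top0.png

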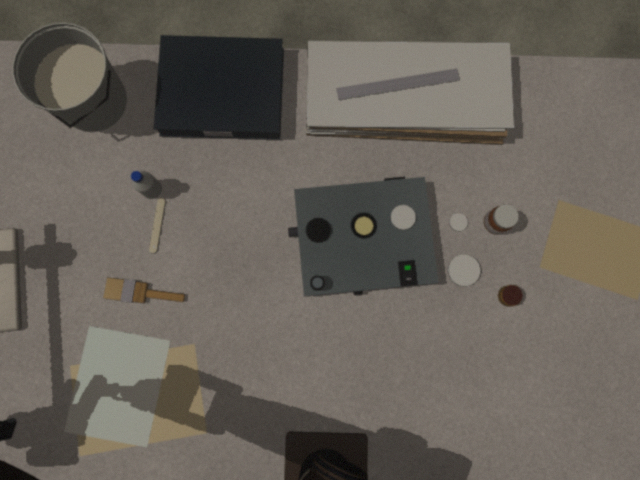

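View pics/side0.png

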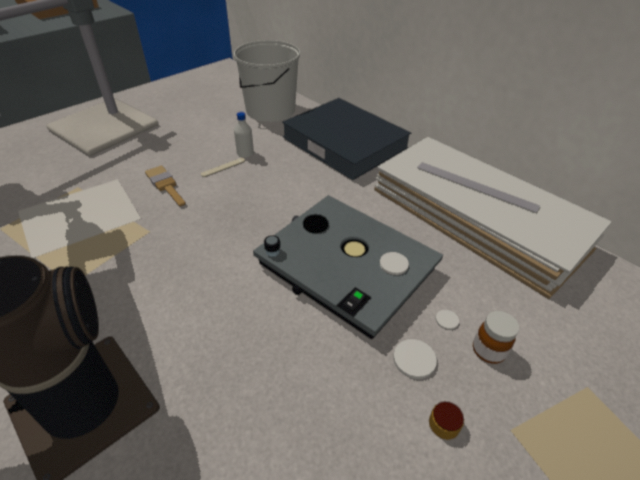

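The top view shows three white discs: (403,217) on the deck, a small one at (458,221) on the table and a large one at (465,270) on the table. The jar lid at (505,216) also looks similar. The disc on the deck is the middle-sized one, right of the recess at (363,225), so it fits. The black disc is at (318,230) and the rocker at (408,273), with its green mark at (407,267). In the side view they are opal (394,263), recess (355,248) and green mark (358,295). Next I'll triangulate.

```bash
cat > h.py <<'E'
import numpy as np, cv2
from plant import get_state, read_camera
from scipy.spatial.transform import Rotation as R
def cam(n):
    s=get_state(); c=read_camera(n)
    if n=="wrist":
        T=np.eye(4);T[:3,:3]=R.from_quat(s["tcp_rot"]).as_matrix();T[:3,3]=s["eef_pos"];c["T"]=T@c["T_tool_cam"]
    c["f"]=240/np.tan(np.radians(c["fov_y"]/2)); return c
def ray(c,u,v):
    d=c["T"][:3,:3]@np.array([(u-c["cx"])/c["f"],(v-c["cy"])/c["f"],1]); return c["T"][:3,3],d/np.linalg.norm(d)
def plane(c,u,v,z):
    o,d=ray(c,u,v); return o+d*(z-o[2])/d[2]
def tri(a,b):
    A=np.zeros((3,3));y=np.zeros(3)
    for o,d in(a,b):
        P=np.eye(3)-np.outer(d,d);A+=P;y+=P@o
    p=np.linalg.solve(A,y); return p,[float(np.linalg.norm(np.cross(p-o,d)))for o,d in(a,b)]
def proj(c,p):
    q=np.linalg.inv(c["T"])@np.append(p,1); return q[:2]/q[2]*c["f"]+[c["cx"],c["cy"]]
def mask(img,kind):
    h=cv2.cvtColor(img,cv2.COLOR_RGB2HSV).astype(int);H,S,V=h[...,0],h[...,1],h[...,2]
    m={"white":(S<60)&(V>135),"green":(H>45)&(H<80)&(S>130)&(V>80),"pale":(H>15)&(H<35)&(S>50)&(V>110),"black":V<38}[kind]
    return m.astype(np.uint8)
def blob(img,kind,u,v,r=30):
    m=mask(img,kind);u0,v0=max(0,int(u-r)),max(0,int(v-r))
    w=m[v0:v0+2*r,u0:u0+2*r]
    n,l,st,ce=cv2.connectedComponentsWithStats(w)
    i=1+min(range(n-1),key=lambda k:np.hypot(*(ce[k+1]+[u0-u,v0-v]))-st[k+1,4]**.5)
    cs,_=cv2.findContours((l==i).astype(np.uint8),cv2.RETR_EXTERNAL,cv2.CHAIN_APPROX_NONE)
    c=max(cs,key=len)
    e=cv2.fitEllipse(c) if len(c)>5 else None
    return ce[i]+[u0,v0],st[i,4],(None if e is None else np.round(e[1],1).tolist())
E
python3 - <<'E'
from h import *
t,s=cam("top"),cam("side")
for n,k,a,b in [("opal","white",(403,217),(394,263)),("window","pale",(363,225),(355,248)),("black","black",(318,230),(316,224)),("green","green",(407,267),(358,295)),("small","white",(458,221),(447,320)),("large","white",(465,270),(415,359))]:
    A=blob(t["img"],k,*a);B=blob(s["img"],k,*b)
    p,e=tri(ray(t,*A[0]),ray(s,*B[0]));dist=np.linalg.norm(p-t["T"][:3,3])
    print(n,A[0].round(1),B[0].round(1),"P",p.round(4),"err",np.round(e,4),"diam mm",np.round(np.array(A[2] or 0)*dist/t["f"]*1000))
i=cv2.resize(t["img"][165:310,280:530],None,fx=3.2,fy=3.2,interpolation=cv2.INTER_CUBIC)
cv2.imwrite("pics/crop0.png",i[:,:,::-1])
# deck corners via grey
for uv in [(295,188),(424,178),(441,285),(305,296)]: print(plane(t,*uv,.05).round(3))
E
```

```text
opal [402.7 216.6] [393.8 262.1] P [ 0.6079 -0.1674  0.0539] err [0.0009 0.0009] diam mm [51. 53.]
window [363.5 225.4] [354.3 248.6] P [ 0.5865 -0.0745  0.0398] err [0.0011 0.0011] diam mm [39. 41.]
black [318.2 229.8] [315.4 223.5] P [0.5704 0.0347 0.0513] err [0.0008 0.0008] diam mm [56. 58.]
green [407.2 267.4] [357.8 294.3] P [ 0.4852 -0.1784  0.0584] err [0.001 0.001] diam mm [ 8. 13.]
small [458.3 221.3] [448.5 321.2] P [ 0.6126 -0.316  -0.0065] err [0.0017 0.0017] diam mm [38. 41.]
large [463.9 269.7] [416.8 359.7] P [ 0.4911 -0.3281 -0.0016] err [0.0023 0.0023] diam mm [72. 75.]
[0.671 0.095 0.05 ]
[ 0.705 -0.218  0.05 ]
[ 0.446 -0.259  0.05 ]
[0.411 0.062 0.05 ]
```

View pics/crop0.png

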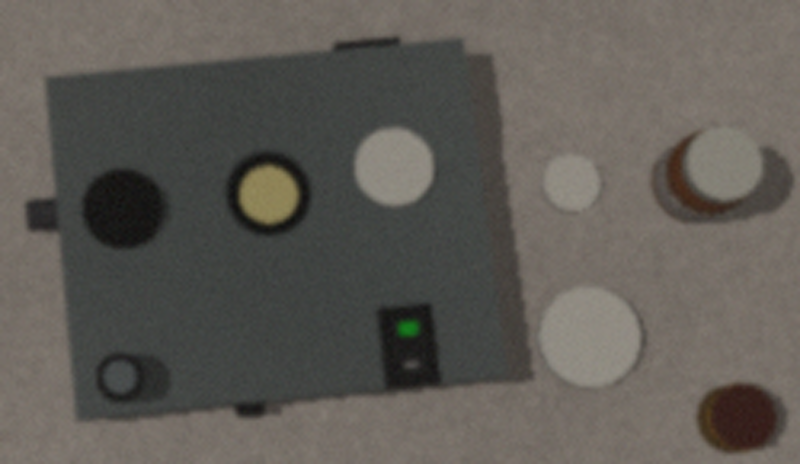

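The crop confirms it: the white disc on the deck (crop (394,167)) sits between the small table disc (about 40 mm) and the large one (about 74 mm). The triangulated heights and the green-to-recess offset fit the base geometry at a yaw of about 0.115. Now I'll work out the move.

```bash
cat >> h.py <<'E'
def axes():
    s=get_state(); return np.array(s["eef_pos"]),R.from_quat(s["tcp_rot"]).as_matrix(),s
def rel(target):
    p,M,s=axes(); return (M.T@(np.array(target)-p)*1000).round(1)
E
python3 - <<'E'
from h import *
p,M,s=axes(); print(M.round(3))
d=np.array([-.0214,.093]);d/=np.linalg.norm(d)
for sg in(1,-1):
    z=np.append(d*sg,0); y=np.array([0,0,-1.]);x=np.cross(y,z)
    rv=R.from_matrix(M.T@np.column_stack([x,y,z])).as_rotvec(); print(sg,rv.round(3))
print(rel([.617,-.208,.20]))
E
```

```text
[[ 0.22  -0.    -0.976]
 [ 0.976 -0.001  0.22 ]
 [-0.001 -1.     0.   ]]
1 [ 0.000e+00  1.123e+00 -1.000e-03]
-1 [-1.000e-03 -2.019e+00 -1.000e-03]
[-741.9   42.4 -647.7]
```

```bash
python3 -m inch '[{"ay":0.1248,"hand":0.2},{"ay":0.1248,"hand":0.2},{"ay":0.1248,"hand":0.2},{"ay":0.1248,"hand":0.2},{"ay":0.1248,"hand":0.2}]' 20 && python3 -m inch '[{"ay":0.1248,"hand":0.2},{"ay":0.1248,"hand":0.2},{"ay":0.1248,"hand":0.2},{"ay":0.1248,"hand":0.2},{"hand":0.2}]'; python3 - <<'E'
from h import *
p,M,s=axes(); print(M.round(3),s["qpos"],s["opening"],s["contact_force"]); print(rel([.617,-.208,.20]))
E
```

```text
[[ 0.22  -0.    -0.976]
 [ 0.976 -0.001  0.22 ]
 [-0.001 -1.     0.   ]] [ 1.19903761e+00  2.86740427e-01  1.57737629e+00  5.15409682e-06
  1.27859514e+00 -1.49998397e-01] 1.002149540698055 [-0.37626513  0.32160926  0.50576085]
[-741.9   42.4 -647.7]validation failed for argument at $[0]...
```

```bash
python3 -m inch '[{"ax":0,"ay":0.1248,"az":0,"x":0,"y":0,"z":0,"hand":0.2},{"ax":0,"ay":0.1248,"az":0,"x":0,"y":0,"z":0,"hand":0.2},{"ax":0,"ay":0.1248,"az":0,"x":0,"y":0,"z":0,"hand":0.2},{"ax":0,"ay":0.1248,"az":0,"x":0,"y":0,"z":0,"hand":0.2},{"ax":0,"ay":0.1248,"az":0,"x":0,"y":0,"z":0,"hand":0.2}]' 20 && python3 -m inch '[{"ax":0,"ay":0.1248,"az":0,"x":0,"y":0,"z":0,"hand":0.2},{"ax":0,"ay":0.1248,"az":0,"x":0,"y":0,"z":0,"hand":0.2},{"ax":0,"ay":0.1248,"az":0,"x":0,"y":0,"z":0,"hand":0.2},{"ax":0,"ay":0.1248,"az":0,"x":0,"y":0,"z":0,"hand":0.2},{"ax":0,"ay":0,"az":0,"x":0,"y":0,"z":0,"hand":0.2}]'; python3 - <<'E'
from h import *
p,M,s=axes(); print(M.round(3),s["qpos"].round(2),s["opening"]); print(rel([.617,-.208,.20]))
E
```

```text
time: 0.67
eef_pos: [0.1484, 0.6583, 0.2421]
tcp_rot: [0.662, 0.249, -0.249, -0.662]
contact_force: [0.5, -0.3, 0.8]
opening: 0.403
time: 1.08
eef_pos: [0.1484, 0.6584, 0.2421]
tcp_rot: [0.703, 0.079, -0.079, -0.703]
contact_force: [0.2, 0.2, 0.5]
opening: 0.399
[[ 0.975 -0.    -0.222]
 [ 0.222 -0.     0.975]
 [-0.    -1.    -0.   ]] [ 1.2   0.29  1.58 -0.    1.28  0.98] 0.39887113598970725
[ 264.7   42.4 -948.7]
```

```bash
python3 -m inch '[{"ax":0,"ay":0,"az":0,"x":10.5,"y":0,"z":-38,"hand":0.2},{"ax":0,"ay":0,"az":0,"x":10.5,"y":0,"z":-38,"hand":0.2},{"ax":0,"ay":0,"az":0,"x":10.5,"y":0,"z":-38,"hand":0.2},{"ax":0,"ay":0,"az":0,"x":10.5,"y":0,"z":-38,"hand":0.2},{"ax":0,"ay":0,"az":0,"x":10.5,"y":0,"z":-38,"hand":0.2}]' && python3 -m inch '[{"ax":0,"ay":0,"az":0,"x":10.5,"y":0,"z":-38,"hand":0.2},{"ax":0,"ay":0,"az":0,"x":10.5,"y":0,"z":-38,"hand":0.2},{"ax":0,"ay":0,"az":0,"x":10.5,"y":0,"z":-38,"hand":0.2},{"ax":0,"ay":0,"az":0,"x":10.5,"y":0,"z":-38,"hand":0.2},{"ax":0,"ay":0,"az":0,"x":10.5,"y":0,"z":-38,"hand":0.2}]' | grep eef && python3 -m inch '[{"ax":0,"ay":0,"az":0,"x":10.5,"y":0,"z":-38,"hand":0.2},{"ax":0,"ay":0,"az":0,"x":10.5,"y":0,"z":-38,"hand":0.2},{"ax":0,"ay":0,"az":0,"x":10.5,"y":0,"z":-38,"hand":0.2},{"ax":0,"ay":0,"az":0,"x":10.5,"y":0,"z":-38,"hand":0.2},{"ax":0,"ay":0,"az":0,"x":10.5,"y":0,"z":-38,"hand":0.2}]' | grep eef && python3 -m inch '[{"ax":0,"ay":0,"az":0,"x":10.5,"y":0,"z":-38,"hand":0.2},{"ax":0,"ay":0,"az":0,"x":10.5,"y":0,"z":-38,"hand":0.2},{"ax":0,"ay":0,"az":0,"x":10.5,"y":0,"z":-38,"hand":0.2},{"ax":0,"ay":0,"az":0,"x":10.5,"y":0,"z":-38,"hand":0.2},{"ax":0,"ay":0,"az":0,"x":0,"y":0,"z":0,"hand":0.2}]' 
python3 - <<'E'
from h import *
p,M,s=axes(); print(p,M.round(3)); print(rel([.617,-.208,.20]))
c=cam("wrist"); cv2.imwrite("pics/w1.png",c["img"][:,:,::-1])
for n,k,P in [("opal","white",[.6079,-.1674,.058]),("win","pale",[.5865,-.0745,.042]),("green","green",[.4852,-.1784,.06])]:
    u=proj(c,np.array(P)); print(n,u.round())
    try:
        b=blob(c["img"],k,*u,r=60); print(b[0],b[2],plane(c,*b[0],P[2]).round(4))
    except Exception as e: print(e)
E
```

```text
time: 1.5
eef_pos: [0.2425, 0.4834, 0.2422]
tcp_rot: [0.702, 0.081, -0.081, -0.702]
contact_force: [1.2, 0.1, 0.9]
opening: 0.402
eef_pos: [0.3363, 0.3099, 0.2425]
eef_pos: [0.4301, 0.1363, 0.2427]
time: 2.75
eef_pos: [0.507, -0.006, 0.2427]
tcp_rot: [0.704, 0.079, -0.078, -0.702]
contact_force: [-0.1, -0.1, 0.7]
opening: 0.398
[ 0.50700124 -0.00599944  0.24274175] [[ 0.975  0.002 -0.222]
 [ 0.222 -0.003  0.975]
 [ 0.001 -1.    -0.003]]
[  62.4   43.5 -221.2]
opal [380. 377.]
[350.44047135 405.23811459] [51.1, 76.9] [ 0.5874 -0.2106  0.058 ]
win [382. 288.]
[381.33809524 288.13809524] [36.3, 44.6] [ 0.5859 -0.0743  0.042 ]
green [262. 365.]
min() iterable argument is empty
```

View pics/w1.png

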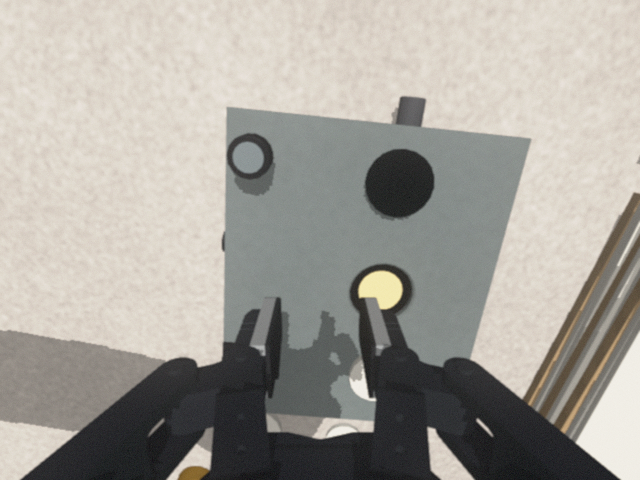

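The wrist view gives the window at (381,288), which projects to (0.586,-0.074) and agrees with the triangulation. The opal at (350,380) is hidden behind the right finger, so I'll move on to the staging point.

```bash
python3 -m inch '[{"ax":0,"ay":0,"az":0,"x":10.4,"y":0,"z":-37,"hand":0.2},{"ax":0,"ay":0,"az":0,"x":10.4,"y":0,"z":-37,"hand":0.2},{"ax":0,"ay":0,"az":0,"x":10.4,"y":0,"z":-37,"hand":0.2},{"ax":0,"ay":0,"az":0,"x":10.4,"y":0,"z":-37,"hand":0.2},{"ax":0,"ay":0,"az":0,"x":10.4,"y":0,"z":-37,"hand":0.2}]' | grep eef && python3 -m inch '[{"ax":0,"ay":0,"az":0,"x":10.4,"y":14,"z":-36,"hand":0.2},{"ax":0,"ay":0,"az":0,"x":0,"y":20,"z":0,"hand":0.2},{"ax":0,"ay":0,"az":0,"x":0,"y":10,"z":0,"hand":0.2},{"ax":0,"ay":0,"az":0,"x":0,"y":0,"z":0,"hand":0.2},{"ax":0,"ay":0,"az":0,"x":0,"y":0,"z":0,"hand":0.2}]' 
python3 - <<'E'
from h import *
p,M,s=axes(); print(p,M.round(4)); print(rel([.617,-.208,.20]))
c=cam("wrist"); cv2.imwrite("pics/w2.png",c["img"][:,:,::-1])
for n,k,P in [("opal","white",[.6079,-.1674,.058]),("win","pale",[.5865,-.0745,.042]),("green","green",[.4852,-.1784,.06])]:
    u=proj(c,np.array(P)); print(n,u.round())
    try:
        b=blob(c["img"],k,*u,r=90); print(b[0],b[1:],plane(c,*b[0],P[2]).round(4))
    except Exception as e: print(e)
E
```

```text
eef_pos: [0.5971, -0.1695, 0.2423]
time: 3.63
eef_pos: [0.6141, -0.2002, 0.1975]
tcp_rot: [-0.702, -0.08, 0.081, 0.703]
contact_force: [0.9, 0.4, 0.0]
opening: 0.4
[ 0.61406868 -0.20017318  0.19747818] [[ 0.9741 -0.0023 -0.2263]
 [ 0.2263  0.0015  0.9741]
 [-0.0019 -1.      0.002 ]]
[ 1.1 -2.5 -8.3]
opal [323. 185.]
[321.473537   183.62308481] (np.int32(32177), [211.4, 211.9]) [ 0.6068 -0.1668  0.058 ]
win [323.  45.]
[320.35377358  47.41925638] (np.int32(3604), [63.4, 70.6]) [ 0.5849 -0.0762  0.042 ]
green [154. 162.]
[152.94464945 163.7601476 ] (np.int32(271), [13.8, 24.1]) [ 0.4843 -0.18    0.06  ]
```

View pics/w2.png

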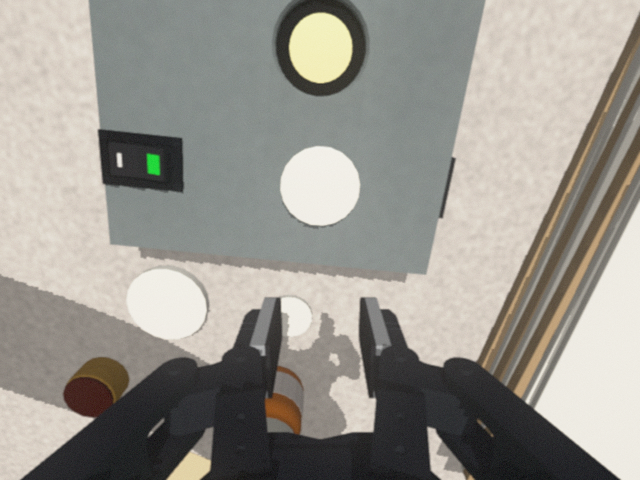

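The wrist view shows the opal at (320,186), the recess window at (320,47) and the green mark at (153,164), with the fingers behind the disc. I'll refine with a tighter mask.

```bash
python3 - <<'E'
from h import *
import h
old=h.mask
def mk(img,k):
    v=cv2.cvtColor(img,cv2.COLOR_RGB2HSV)
    if k=="white": return ((v[...,2]>205)&(v[...,1]<40)).astype(np.uint8)
    if k=="lip": return (v[...,2]<75).astype(np.uint8)
    return old(img,k)
h.mask=mk
p,M,s=axes(); c=cam("wrist")
for k,P in [("white",[.6079,-.1674,.058]),("pale",[.5865,-.0745,.042]),("lip",[.5865,-.0745,.05])]:
    u=proj(c,np.array(P)); b=blob(c["img"],k,*u,r=60); q=plane(c,*b[0],P[2]); print(k,b,q.round(4),"tool mm",(M.T@(q-p)*1000).round(1))
E
```

```text
white (array([318.5692623 , 184.16290984]), np.int32(4880), [77.8, 78.1]) [ 0.6059 -0.1684  0.058 ] tool mm [ -1.4 140.9  33.2]
pale (array([319.10617491,  46.65157865]), np.int32(3579), [63.1, 70.4]) [ 0.5849 -0.0762  0.042 ] tool mm [ -1.  156.9 127.7]
lip (array([318.82490518,  43.29361568]), np.int32(3164), [88.9, 96.7]) [ 0.5846 -0.0754  0.05  ] tool mm [ -1.2 148.9 128.6]
```

```bash
python3 -m inch '[{"ax":0,"ay":0,"az":0,"x":-1.3,"y":30,"z":-9,"hand":0.2},{"ax":0,"ay":0,"az":0,"x":0,"y":35,"z":0,"hand":0.2},{"ax":0,"ay":0,"az":0,"x":0,"y":35,"z":0,"hand":0.2},{"ax":0,"ay":0,"az":0,"x":0,"y":20,"z":0,"hand":0.2},{"ax":0,"ay":0,"az":0,"x":0,"y":8,"z":0,"hand":0.2}]' && python3 -m inch '[{"ax":0,"ay":0,"az":0,"x":0,"y":0,"z":0,"hand":0.2},{"ax":0,"ay":0,"az":0,"x":0,"y":0,"z":0,"hand":0.2}]'
python3 - <<'E'
from h import *
p,M,s=axes(); print(p,s["contact_force"])
c=cam("wrist"); cv2.imwrite("pics/w3.png",c["img"][:,:,::-1])
print("tip px at tool y 11:",[proj(c,p+M@np.array([x,.011,z])).round() for x in(.017,-.017) for z in (0.011,)])
E
```

```text
time: 4.15
eef_pos: [0.6138, -0.2092, 0.0675]
tcp_rot: [-0.702, -0.079, 0.082, 0.704]
contact_force: [-0.2, -0.1, 0.5]
opening: 0.399
time: 4.32
eef_pos: [0.6167, -0.211, 0.0723]
tcp_rot: [0.703, 0.081, -0.079, -0.702]
contact_force: [1.0, -0.5, 0.1]
opening: 0.401
[ 0.61670261 -0.21101253  0.07231109] [ 1.03601401 -0.48269676  0.11302361]
tip px at tool y 11: [array([360., 291.]), array([282., 291.])]
```

View pics/w3.png

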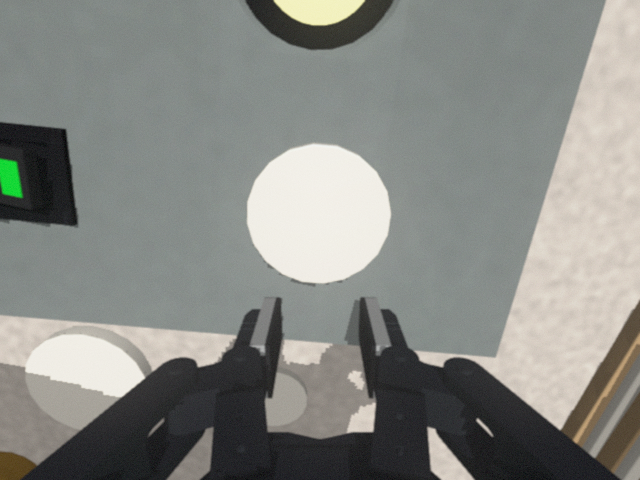

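The opal is centred at (319,213) and the finger tips are at about (273,298) and (371,298), lined up symmetrically behind it. Next is a guarded descent to the deck.

```bash
python3 -m inch '[{"ax":0,"ay":0,"az":0,"x":0,"y":2,"z":0,"hand":0.2},{"ax":0,"ay":0,"az":0,"x":0,"y":2,"z":0,"hand":0.2},{"ax":0,"ay":0,"az":0,"x":0,"y":2,"z":0,"hand":0.2},{"ax":0,"ay":0,"az":0,"x":0,"y":0,"z":0,"hand":0.2}]'; python3 -m inch '[{"ax":0,"ay":0,"az":0,"x":0,"y":1,"z":0,"hand":0.2},{"ax":0,"ay":0,"az":0,"x":0,"y":1,"z":0,"hand":0.2},{"ax":0,"ay":0,"az":0,"x":0,"y":0,"z":0,"hand":0.2}]'
```

```text
time: 4.7
eef_pos: [0.6156, -0.2111, 0.0646]
tcp_rot: [0.703, 0.08, -0.08, -0.703]
contact_force: [0.9, 0.9, -0.6]
opening: 0.397
time: 4.95
eef_pos: [0.6154, -0.211, 0.062]
tcp_rot: [-0.703, -0.08, 0.08, 0.703]
contact_force: [-0.3, -0.3, -0.2]
opening: 0.401
```

```bash
python3 -m inch '[{"ax":0,"ay":0,"az":0,"x":0,"y":1,"z":0,"hand":0.2},{"ax":0,"ay":0,"az":0,"x":0,"y":0,"z":0,"hand":0.2}]'
```

```text
time: 5.12
eef_pos: [0.6155, -0.211, 0.0611]
tcp_rot: [-0.703, -0.08, 0.08, 0.703]
contact_force: [-1.2, -0.1, 0.1]
opening: 0.401
```

```bash
for i in 1; do python3 -m inch '[{"ax":0,"ay":0,"az":0,"x":0,"y":1,"z":0,"hand":0.2},{"ax":0,"ay":0,"az":0,"x":0,"y":0,"z":0,"hand":0.2}]'; done; python3 -m inch '[{"ax":0,"ay":0,"az":0,"x":0,"y":1,"z":0,"hand":0.2},{"ax":0,"ay":0,"az":0,"x":0,"y":0,"z":0,"hand":0.2}]'
```

```text
time: 5.28
eef_pos: [0.6157, -0.2111, 0.0604]
tcp_rot: [0.703, 0.08, -0.08, -0.703]
contact_force: [0.5, -0.6, -0.8]
opening: 0.398
time: 5.45
eef_pos: [0.6158, -0.2111, 0.0602]
tcp_rot: [0.703, 0.08, -0.08, -0.703]
contact_force: [-1.4, 0.2, 4.6]
opening: 0.402
```

Touched the deck at TCP z of about 0.060. I'll raise 2.5 mm and push.

```bash
python3 -m inch '[{"ax":0,"ay":0,"az":0,"x":0,"y":-2.5,"z":0,"hand":0.2},{"ax":0,"ay":0,"az":0,"x":0,"y":0,"z":3,"hand":0.2},{"ax":0,"ay":0,"az":0,"x":0,"y":0,"z":3,"hand":0.2},{"ax":0,"ay":0,"az":0,"x":0,"y":0,"z":3,"hand":0.2},{"ax":0,"ay":0,"az":0,"x":0,"y":0,"z":3,"hand":0.2}]';python3 -m inch '[{"ax":0,"ay":0,"az":0,"x":0,"y":0,"z":3,"hand":0.2},{"ax":0,"ay":0,"az":0,"x":0,"y":0,"z":3,"hand":0.2},{"ax":0,"ay":0,"az":0,"x":0,"y":0,"z":3,"hand":0.2},{"ax":0,"ay":0,"az":0,"x":0,"y":0,"z":3,"hand":0.2},{"ax":0,"ay":0,"az":0,"x":0,"y":0,"z":0,"hand":0.2}]'
cat > look.py <<'E'
import sys
from h import *
import h
old=h.mask
def mk(img,k):
    v=cv2.cvtColor(img,cv2.COLOR_RGB2HSV)
    if k=="white": return ((v[...,2]>205)&(v[...,1]<40)).astype(np.uint8)
    return old(img,k)
h.mask=mk
rec=np.array([.5848,-.0758,.05])
p,M,s=axes(); c=cam("wrist"); cv2.imwrite("pics/%s.png"%sys.argv[1],c["img"][:,:,::-1])
print("TCP",p.round(4),"F",s["contact_force"].round(1),"recess tool",(M.T@(rec-p)*1000).round(1))
u=proj(c,p+M@np.array([0,.005,.04])); b=blob(c["img"],"white",*u,r=70); q=plane(c,*b[0],.058)
print(b,q.round(4),"opal tool",(M.T@(q-p)*1000).round(1),"to recess",((rec-q)*1000).round(1))
E
python3 look.py w4
```

```text
time: 5.87
eef_pos: [0.6126, -0.1989, 0.0615]
tcp_rot: [-0.703, -0.08, 0.08, 0.703]
contact_force: [0.0, -0.5, -0.5]
opening: 0.4
time: 6.28
eef_pos: [0.61, -0.1869, 0.0617]
tcp_rot: [-0.702, -0.08, 0.08, 0.703]
contact_force: [0.0, 0.1, 0.3]
opening: 0.4
TCP [ 0.61   -0.1869  0.0617] F [0.  0.1 0.3] recess tool [  0.4  11.8 113.9]
(array([319.75887408, 236.35440279]), np.int32(16058), [138.1, 146.5]) [ 0.6009 -0.1496  0.058 ] opal tool [-0.4  3.7 38.4] to recess [-16.1  73.8  -8. ]
```

```bash
python3 -m inch '[{"ax":0,"ay":0,"az":0,"x":0,"y":0,"z":4,"hand":0.2},{"ax":0,"ay":0,"az":0,"x":0,"y":0,"z":4,"hand":0.2},{"ax":0,"ay":0,"az":0,"x":0,"y":0,"z":4,"hand":0.2},{"ax":0,"ay":0,"az":0,"x":0,"y":0,"z":4,"hand":0.2},{"ax":0,"ay":0,"az":0,"x":0,"y":0,"z":4,"hand":0.2}]';python3 -m inch '[{"ax":0,"ay":0,"az":0,"x":0,"y":0,"z":4,"hand":0.2},{"ax":0,"ay":0,"az":0,"x":0,"y":0,"z":4,"hand":0.2},{"ax":0,"ay":0,"az":0,"x":0,"y":0,"z":4,"hand":0.2},{"ax":0,"ay":0,"az":0,"x":0,"y":0,"z":4,"hand":0.2},{"ax":0,"ay":0,"az":0,"x":0,"y":0,"z":4,"hand":0.2}]'; python3 look.py w5
```

```text
time: 6.75
eef_pos: [0.6056, -0.1677, 0.0618]
tcp_rot: [0.703, 0.08, -0.08, -0.703]
contact_force: [0.1, 0.2, 0.3]
opening: 0.403
time: 7.17
eef_pos: [0.6012, -0.1482, 0.0618]
tcp_rot: [0.703, 0.08, -0.08, -0.703]
contact_force: [0.3, -0.1, -0.0]
opening: 0.402
TCP [ 0.6012 -0.1482  0.0618] F [ 0.3 -0.1 -0. ] recess tool [ 0.3 11.8 74.3]
(array([319.7674695 , 236.88833281]), np.int32(15985), [137.5, 146.5]) [ 0.5922 -0.1111  0.058 ] opal tool [-0.4  3.8 38.2] to recess [-7.4 35.3 -8. ]
```

```bash
python3 -m inch '[{"ax":0,"ay":0,"az":0,"x":0.2,"y":0,"z":3,"hand":0.2},{"ax":0,"ay":0,"az":0,"x":0.2,"y":0,"z":3,"hand":0.2},{"ax":0,"ay":0,"az":0,"x":0,"y":0,"z":3,"hand":0.2},{"ax":0,"ay":0,"az":0,"x":0,"y":0,"z":3,"hand":0.2},{"ax":0,"ay":0,"az":0,"x":0,"y":0,"z":3,"hand":0.2}]';python3 -m inch '[{"ax":0,"ay":0,"az":0,"x":0,"y":0,"z":3,"hand":0.2},{"ax":0,"ay":0,"az":0,"x":0,"y":0,"z":3,"hand":0.2},{"ax":0,"ay":0,"az":0,"x":0,"y":0,"z":3,"hand":0.2},{"ax":0,"ay":0,"az":0,"x":0,"y":0,"z":3,"hand":0.2},{"ax":0,"ay":0,"az":0,"x":0,"y":0,"z":0,"hand":0.2}]'; python3 look.py w6
```

```text
time: 7.63
eef_pos: [0.5982, -0.1337, 0.0618]
tcp_rot: [-0.703, -0.08, 0.08, 0.703]
contact_force: [0.1, -0.1, 0.1]
opening: 0.405
time: 8.05
eef_pos: [0.5954, -0.1216, 0.0617]
tcp_rot: [-0.702, -0.08, 0.08, 0.703]
contact_force: [0.1, -0.0, -1.0]
opening: 0.396
TCP [ 0.5954 -0.1216  0.0617] F [ 0.1 -0.  -1. ] recess tool [-0.  11.8 47. ]
(array([320.09860263, 233.98173129]), np.int32(16531), [143.2, 145.5]) [ 0.5862 -0.0832  0.058 ] opal tool [-0.3  3.8 39.4] to recess [-1.4  7.4 -8. ]
```

```bash
python3 -m inch '[{"ax":0,"ay":0,"az":0,"x":0,"y":0,"z":2,"hand":0.2},{"ax":0,"ay":0,"az":0,"x":0,"y":0,"z":2,"hand":0.2},{"ax":0,"ay":0,"az":0,"x":0,"y":0,"z":2,"hand":0.2},{"ax":0,"ay":0,"az":0,"x":0,"y":0,"z":2,"hand":0.2},{"ax":0,"ay":0,"az":0,"x":0,"y":0,"z":0,"hand":0.2}]'; python3 look.py w7
```

```text
time: 8.52
eef_pos: [0.5936, -0.114, 0.0618]
tcp_rot: [-0.703, -0.08, 0.08, 0.703]
contact_force: [0.0, 0.6, -0.5]
opening: 0.399
TCP [ 0.5936 -0.114   0.0618] F [ 0.   0.6 -0.5] recess tool [-0.  11.8 39.2]
(array([319.81960912, 226.21824104]), np.int32(15350), [135.8, 142.1]) [ 0.5837 -0.0727  0.058 ] opal tool [-0.4  3.8 42.6] to recess [ 1.1 -3.1 -8. ]
```

View pics/w7.png

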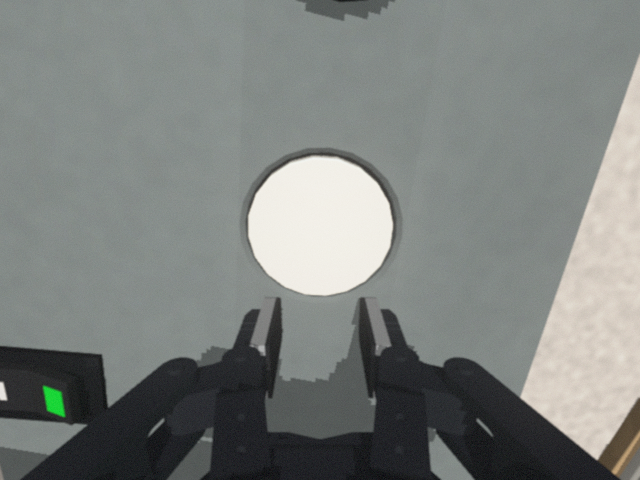

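The disc at (319,226) looks flush inside the lip ring, with an even rim. I'll back off, lift, look at the disc from above, then go to the rocker.

```bash
python3 -m inch '[{"ax":0,"ay":0,"az":0,"x":0,"y":0,"z":-4,"hand":0.2},{"ax":0,"ay":0,"az":0,"x":0,"y":-30,"z":0,"hand":0.2},{"ax":0,"ay":0,"az":0,"x":0,"y":-30,"z":0,"hand":1},{"ax":0,"ay":0,"az":0,"x":0,"y":0,"z":0,"hand":1},{"ax":0,"ay":0,"az":0,"x":0,"y":0,"z":0,"hand":1}]'; python3 look.py w8; python3 - <<'E'
from h import *
p,M,s=axes(); c=cam("wrist")
v=cv2.cvtColor(c["img"],cv2.COLOR_RGB2HSV)
m=((v[...,2]>205)&(v[...,1]<40)).astype(np.uint8)
for cc in cv2.findContours(m,cv2.RETR_EXTERNAL,cv2.CHAIN_APPROX_NONE)[0]:
    if cv2.contourArea(cc)>2000:
        q=np.array([plane(c,*x[0],.05) for x in cc]); (u,w),r=cv2.minEnclosingCircle((q[:,:2]*1e3).astype(np.float32)); print("z=.05 circle",u,w,r)
t,sd=cam("top"),cam("side"); P=[.5848,-.0758,.05]
import h
A=blob(t["img"],"white",*proj(t,np.array(P)),r=20);B=blob(sd["img"],"white",*proj(sd,np.array(P)),r=20)
print(A,B,tri(ray(t,*A[0]),ray(sd,*B[0])))
print("press rel",rel([.4878,-.1782,.071]), s["opening"])
E
```

```text
time: 8.98
eef_pos: [0.5965, -0.1194, 0.1247]
tcp_rot: [0.704, 0.081, -0.078, -0.702]
contact_force: [-0.1, -0.9, 0.7]
opening: 0.005
TCP [ 0.5965 -0.1194  0.1247] F [-0.1 -0.9  0.7] recess tool [-2.  74.5 45.3]
(array([316.42020874, 194.04674028]), np.int32(6611), [79.2, 109.4]) [ 0.5853 -0.0794  0.058 ] opal tool [-2.3 66.5 41.7] to recess [-0.5  3.6 -8. ]
z=.05 circle 584.7191772460938 -76.73987579345703 29.7738094329834
z=.05 circle 724.5715942382812 -84.06537628173828 131.5388641357422
z=.05 circle 419.1863708496094 -128.4519805908203 108.15704345703125Traceback (most recent call last):
  File "<stdin>", line 10, in <module>
  File "h.py", line 28, in blob
    i=1+min(range(n-1),key=lambda k:np.hypot(*(ce[k+1]+[u0-u,v0-v]))-st[k+1,4]**.5)
        ~~~^^^^^^^^^^^^^^^^^^^^^^^^^^^^^^^^^^^^^^^^^^^^^^^^^^^^^^^^^^^^^^^^^^^^^^^^
ValueError: min() iterable argument is empty
```

View pics/w8.png

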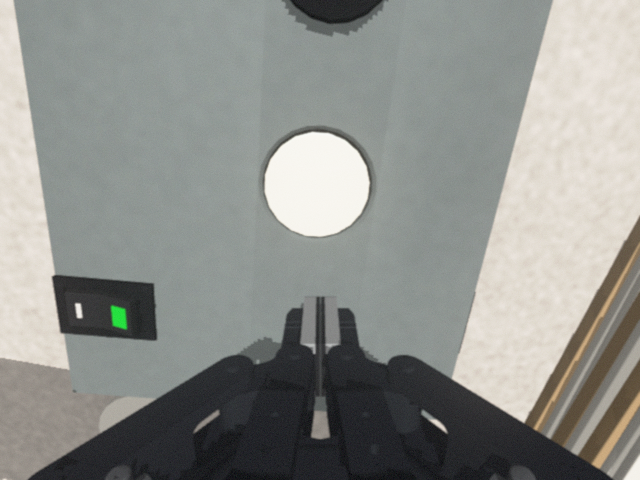

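The disc at (317,184) is a 29.8 mm circle at deck height, centred within 1 mm of the recess, so it's seated. The rocker's green mark is at (119,317). Now I'll go above it.

```bash
python3 - <<'E'
from h import *
p,M,s=axes(); c=cam("wrist"); b=blob(c["img"],"green",119,317,r=30); q=plane(c,*b[0],.060); print(b,q.round(4),s["opening"],p.round(4),M.round(3))
t=q+.003*np.array([.993,.115,0]); t[2]=.086; print(t,rel(t))
E
```

```text
(array([120.88519637, 323.44108761]), np.int32(331), [15.7, 25.9]) [ 0.4843 -0.1801  0.06  ] 0.0010127919750285428 [ 0.5936 -0.1181  0.1201] [[ 0.975 -0.003 -0.224]
 [ 0.224  0.001  0.975]
 [-0.003 -1.     0.002]]
[ 0.48727574 -0.17980004  0.086     ] [-117.4   34.3  -36.4]
```

```bash
python3 -m inch '[{"ax":0,"ay":0,"az":0,"x":-30,"y":0,"z":-9,"hand":1},{"ax":0,"ay":0,"az":0,"x":-30,"y":0,"z":-9,"hand":1},{"ax":0,"ay":0,"az":0,"x":-30,"y":0,"z":-9,"hand":1},{"ax":0,"ay":0,"az":0,"x":-27,"y":14,"z":-9,"hand":1},{"ax":0,"ay":0,"az":0,"x":0,"y":20,"z":0,"hand":1}]';python3 -m inch '[{"ax":0,"ay":0,"az":0,"x":0,"y":0,"z":0,"hand":1},{"ax":0,"ay":0,"az":0,"x":0,"y":0,"z":0,"hand":1},{"ax":0,"ay":0,"az":0,"x":0,"y":0,"z":0,"hand":1}]'; python3 -c "
from h import *
print(rel([.4873,-.1798,.071]))"
```

```text
time: 9.65
eef_pos: [0.4863, -0.1815, 0.088]
tcp_rot: [0.703, 0.079, -0.079, -0.702]
contact_force: [1.0, -0.2, -0.9]
opening: -0.002
time: 9.9
eef_pos: [0.4893, -0.1796, 0.0881]
tcp_rot: [-0.703, -0.08, 0.08, 0.703]
contact_force: [0.5, 0.0, 0.6]
opening: 0.003
[-2.  17.1  0.2]
```

```bash
python3 -m inch '[{"ax":0,"ay":0,"az":0,"x":-2,"y":5,"z":0,"hand":1},{"ax":0,"ay":0,"az":0,"x":0,"y":5,"z":0,"hand":1},{"ax":0,"ay":0,"az":0,"x":0,"y":3,"z":0,"hand":1},{"ax":0,"ay":0,"az":0,"x":0,"y":2,"z":0,"hand":1},{"ax":0,"ay":0,"az":0,"x":0,"y":0,"z":0,"hand":1}]';python3 -m inch '[{"ax":0,"ay":0,"az":0,"x":0,"y":2,"z":0,"hand":1},{"ax":0,"ay":0,"az":0,"x":0,"y":1,"z":0,"hand":1},{"ax":0,"ay":0,"az":0,"x":0,"y":1,"z":0,"hand":1},{"ax":0,"ay":0,"az":0,"x":0,"y":0,"z":0,"hand":1}]'
```

```text
time: 10.32
eef_pos: [0.487, -0.1798, 0.0726]
tcp_rot: [-0.703, -0.08, 0.08, 0.703]
contact_force: [0.8, -0.1, 0.5]
opening: -0.003
time: 10.65
eef_pos: [0.4872, -0.1803, 0.0691]
tcp_rot: [0.703, 0.08, -0.079, -0.702]
contact_force: [0.4, -0.0, 2.1]
opening: -0.002
```

2 N: the rocker is moving. I'll go on to the stop.

```bash
python3 -m inch '[{"ax":0,"ay":0,"az":0,"x":0,"y":1,"z":0,"hand":1},{"ax":0,"ay":0,"az":0,"x":0,"y":1,"z":0,"hand":1},{"ax":0,"ay":0,"az":0,"x":0,"y":0,"z":0,"hand":1}]';python3 -m inch '[{"ax":0,"ay":0,"az":0,"x":0,"y":1,"z":0,"hand":1},{"ax":0,"ay":0,"az":0,"x":0,"y":0,"z":0,"hand":1}]'
```

```text
time: 10.9
eef_pos: [0.4871, -0.1804, 0.0671]
tcp_rot: [0.703, 0.08, -0.079, -0.702]
contact_force: [1.4, -0.5, 2.5]
opening: 0.004
time: 11.07
eef_pos: [0.4872, -0.1804, 0.067]
tcp_rot: [0.703, 0.08, -0.08, -0.702]
contact_force: [-0.2, 1.7, 7.7]
opening: 0.001
```

Stop reached: force up to 7.7 N, TCP not sinking further. One more millimetre to be sure, then I'll lift clear and look.

```bash
python3 -m inch '[{"ax":0,"ay":0,"az":0,"x":0,"y":1,"z":0,"hand":1},{"ax":0,"ay":0,"az":0,"x":0,"y":0,"z":0,"hand":1}]' | grep -E "eef|contact"; python3 -m inch '[{"ax":0,"ay":0,"az":0,"x":0,"y":-20,"z":0,"hand":1},{"ax":0,"ay":0,"az":0,"x":0,"y":-40,"z":0,"hand":1},{"ax":0,"ay":0,"az":0,"x":0,"y":-40,"z":-20,"hand":1},{"ax":0,"ay":0,"az":0,"x":0,"y":-20,"z":-30,"hand":1},{"ax":0,"ay":0,"az":0,"x":0,"y":0,"z":-30,"hand":1}]'; python3 -m inch '[{"ax":0,"ay":0,"az":0,"x":0,"y":0,"z":0,"hand":1},{"ax":0,"ay":0,"az":0,"x":0,"y":0,"z":0,"hand":1},{"ax":0,"ay":0,"az":0,"x":0,"y":0,"z":0,"hand":1}]'
python3 - <<'E'
from h import *
s,t,w=cam("side"),cam("top"),cam("wrist")
a=cv2.resize(s["img"][190:340,240:440],(533,400),interpolation=cv2.INTER_CUBIC)
b=cv2.resize(w["img"],(533,400)); 
b=w["img"]
cv2.imwrite("pics/end_s.png",a[:,:,::-1]); cv2.imwrite("pics/end_w.png",b[:,:,::-1])
for n,k,P in [("green","green",[.4846,-.179,.056]),("black","black",[.5704,.0347,.0555])]:
    A=blob(t["img"],k,*proj(t,np.array(P)),r=20);B=blob(s["img"],k,*proj(s,np.array(P)),r=20)
    print(n,A[0],B[0],tri(ray(t,*A[0]),ray(s,*B[0])))
E
```

```text
eef_pos: [0.4872, -0.1804, 0.0669]
contact_force: [-2.5, 2.4, 13.0]
time: 11.65
eef_pos: [0.5065, -0.2587, 0.1882]
tcp_rot: [0.705, 0.083, -0.078, -0.7]
contact_force: [1.1, 0.6, -0.1]
opening: -0.004
time: 11.9
eef_pos: [0.5031, -0.2558, 0.1803]
tcp_rot: [-0.702, -0.078, 0.081, 0.704]
contact_force: [-0.1, 0.6, -0.7]
opening: 0.006
green [406.77777778 266.59259259] [358.06818182 295.06818182] (array([ 0.48744903, -0.17780253,  0.05386862]), [0.0007606777615703614, 0.0007606777615702834])
black [318.1039261  229.80138568] [315.33988764 223.53932584] (array([0.57044541, 0.0349615 , 0.05107835]), [0.0009026388905373283, 0.0009026388905371606])
```

View pics/end_s.png

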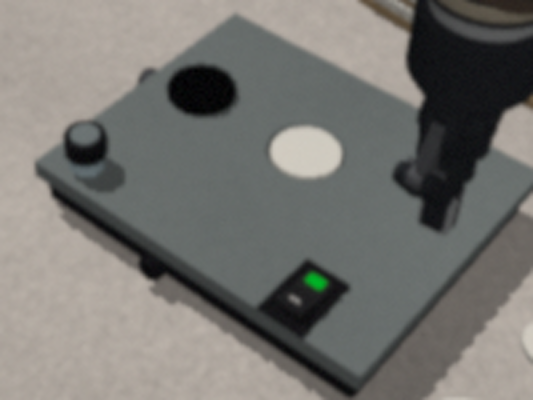

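View pics/end_w.png

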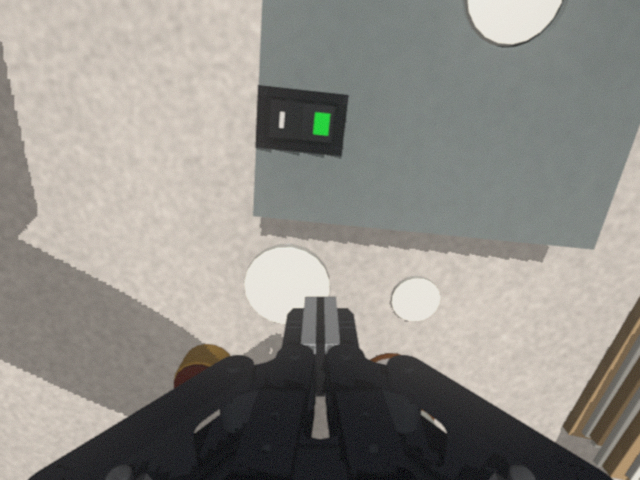

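In the side crop the opal at (305,152) lies flush with no visible edge, and the green mark at (316,281) is down. The wrist view shows the rocker at (302,122) with its far face level. The green mark's triangulated height dropped by 4.5 mm, and the black disc has moved less than 0.5 mm. The arm is clear, so I'm handing in.

```bash
python3 -c "
from plant import sign_off
print(sign_off())"
```

```text
the job is handed in; nothing more can be done
None
```

The opal disc is in the recess and the lamp rocker is pressed on; I handed the job in at about 12 s of robot time. No verdict was reported.

- **Opal disc:** I slid the middle-sized white disc, the one on the deck, about 95 mm with two slightly opened fingertips, seeing almost no force. From the wrist camera it lies flush, with its centre about 1 mm from the recess centre and no tilt visible.
- **Lamp rocker:** I pressed the green end down with closed fingertips to a firm stop, 13 N at a tip height of about 56 mm. The green mark's measured height dropped about 4.5 mm, against the 4 mm expected.
- **Other things:** The black disc reads within 0.5 mm of where it was. The other bystanders stayed clear of the arm's path but were not re-measured.
- **Robot:** The arm ended clear of everything, with wrist force near zero.
- **Failed check:** I tried to confirm the seated disc's height from the top and side cameras, but the colour mask found nothing, so that step failed. Flushness therefore rests on the disc's size in the wrist view (29.8 mm radius at deck height) and on the pictures.
- **Height bias:** Triangulated heights ran 2–4 mm low for the deck items throughout, so I took the press height from contact force.

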